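# Hold the sprung lid of a UV plate-exposure unit at its index

## Robot

A 6-joint arm with a two-finger parallel gripper is mounted at the origin on the work surface. World frame = base frame: x ahead of the robot, y to its left, z up, the work surface at z = 0. Lengths are in m, angles in rad, forces in N, time in s.
With the tool pointing down it reaches from about 0.35 to 0.85 m from the base axis. Payload 8.1 kg.
Tool frame: the origin (TCP) lies between the finger pads, 19 mm behind the fingertips; this is the grasp point; z points along the fingers, y is the line along which they close (so a half turn about z gives the same grasp; the last joint's range is limited). The gripper opens to 93 mm and grips with 3 to 60 N. Pads are 15 mm wide; open, the fingers measure 128 mm over their backs; the gripper's body (75 mm by 188 mm) begins 65 mm behind the grasp point.
Start: joints at [-1.215, 0.13, 1.488, -0, 1.523, -0.085], TCP at [0.256, -0.543, 0.237] pointing down, gripper open.
Joint ranges: [-2.96, 2.96], [-0.89, 2.26], [0.02, 2.5], [-1.34, 4.48], [0, 2.73], [-2.66, 2.66]. Speed limits (rad/s): [2.39, 2.39, 2.79, 3.14, 3.14, 3.14].

## Interface

Orientations are given as a rotation vector (axis times angle).
In Python, from plant import robot gives the robot as it stands.
- The arm moves only by the tool carry_out, never from a script. Its argument "rows" is a list of rows, each a list of 6 numbers: the shift along the tool's x, y, z in m, then the turn, a rotation vector about the tool's x, y, z in degrees. A call has 1 to 12 rows; each row is the pose to reach, as a shift and turn from the pose commanded when the call began, along the tool's axes at that moment; what a row does not reach only later rows make up. A row lasts 1/8 s, in which the tool goes at most 62.5 mm and 10.7 degrees, less where a joint would pass 70% of its speed; a pose out of reach is approached as far as the arm can. A call with a gripper value outside its range is refused whole. "jaw" is the closure in counts, from 0 (fully open) to 255 (shut), set as the call begins (left out, the last holds). The fingers move at their own pace and stop on an object; "force" is the grip in N (left out, the last holds). Time passes only in rows, so rows that repeat a pose let the fingers close. It gives the time, the measured TCP pose, the force, the opening and the grip force at its end, in the units of the state.
- robot.read_state(): the state, without advancing time (a new reading comes with each control period).
- robot.read_camera(name): name is "scene" or "top" or "wrist"; returns the picture (480x640x3 uint8, red, green, blue); there is no depth.
- robot.camera_model(name): a dict with "fx", "fy", "cx", "cy" (pixels), "dist" ([k1, k2, p1, p2, k3] as OpenCV has them; the pictures are not rectified), "R" (3x3) and "t" (3): a world point X has camera coordinates R X + t; the wrist camera has in their place "mount" (4x4, takes a point from camera to tool coordinates, whose origin is the TCP and whose axes are the flange's). Camera axes: x right, y down, z forward; pixel columns grow to the right and rows downward; lengths in m; the calibration is good to about 2 mm. A picture is of the moment at which its call begins: read the wrist's pose just before it. camera_model takes no time and is no camera call.
- robot.close_job(): hands the job in; it is judged then, once.
Trained networks look in the newest picture that a camera, given by its name, has taken for a name from the list of things; names that differ only in an ending like _2 or _b are one class to them, and where a whole thing is asked for, a point or a joint stands for the part that bears it (a point fixed in the world has none). Each returns a list of dicts, best first, with "conf" (0 to 1); they miss things now and then, are a little off and sometimes report something else, mostly with a low value. They report only what shows in the picture. A call takes as long as a camera call.
- robot.outline_of(camera, target): "pixels" (480x640 bool, what is visible of it) and "pixel" ([column, row] in pixels, amid what is visible of it).
The state is a dict: "t": time; "q": joint angles; "dq": joint speeds; "joint_torque": joint torques, N m; "tool_pos": TCP position; "orientation": TCP orientation; "force": force on the tool from outside, world axes, zero at the start; "wrist_torque": the same for the moment, N m; "opening": finger opening in m; "gripper_force": force on a finger pad.
Only numpy, scipy, OpenCV 4.12 (cv2) and the standard library are available. Lean on these libraries where they do the work, as an engineer would, in place of code of your own. Each camera call takes 0.05 s, during which the arm holds its last target. There are 200 camera calls.

## Task

A printer is about to slide a plate into the bench exposure unit and needs the lid held part-open, so that it still shades the lamps. Swing the U-shaped carry handle back off the lid, all the way until it snaps home in its rear detent; only then lift the sprung lid by the bar handle on its top until the pointer on its side lines up with the index tab on the quadrant, without going far past it, and hold it still there: you finish while still holding the lid up by its bar handle. Leave the plate, tin, mug and ink knife around the unit where they are.

Things in the scene. Friction and masses are not known exactly. Their poses are not given: they have to be found in the camera images.
- unit: grey metal exposure unit fixed to the bench, 290 mm deep (its x), 250 mm wide (its y), 80 mm high without the lid. Origin: centre of its underside; -x is its front (timer dial, switch), +x the rear (lid hinge), z up. It stands sideways: its +x points to the robot's right (world -y turned 0 to 0.65 rad towards +x); its +y side, with the quadrant, faces away from the robot.
- bail (a joint): angle of the U-shaped carry handle, rad. 0 = leaning 45 degrees forward over the lid, 0.785 = upright, 2.007 = hard stop 70 degrees behind upright. Stiff pivots (0.25 N m) hold it wherever it is left. A spring detent resists from 1.74 to 1.89 (up to 0.9 N m, 4.5 N more at the grip); past 1.95 it snaps to the stop and stays: seated means above 1.95.
- bail_grip (a point): centre of the carry handle's round black grip: diameter 20 mm, 160 mm long, along the unit's y, 200 mm from the pivot axis (a thinner bar goes on to flat arms outside the unit's sides, 296 mm apart). It moves in the unit's x-z plane on an arc about bail_pivot, over the top and down to the rear.
- bail_pivot (a point): point on the carry handle's pivot axis (along the unit's y) in the unit's middle plane: 30 mm behind the unit's origin, 55 mm above the bench.
- lid: flat lid, 290 x 250 x 20 mm, top 108 mm above the bench when shut. Origin: middle of its hinge axis (the unit's y), 145 mm behind the unit's origin, 85 mm up; axes as the unit's when shut; opening turns it about +y, front edge up, to 1.3 rad at most. Spring and weight shut it: at the bar handle 5 to 8 N start it, 6 to 9 N square to the lid (up to 15 N straight up) hold it at the index.
- lid_grip (a point): bar handle on the lid's top near its front edge: round steel bar, diameter 14 mm, 110 mm long along the unit's y, axis 40 mm above the lid's top, a post at each end. This point: the middle of the bar, 263 mm from the hinge axis; when shut 110 mm in front of the unit's origin and 148 mm above the bench.
- pointer (a point): tip of the dark flat pointer on the lid's +y side, 163 mm from the hinge axis towards the front, sweeping up over the outer face of the aluminium quadrant plate as the lid opens.
- index (a joint): angle at which the index tab is set, rad, from the shut lid upward: the pointer lines up with the tab when the lid is open by this angle. It lies between 0.42 and 0.72 and is clamped: leave it.
- index_tab (a point): mark point at the inner side of the dark index tab (20 mm long along the arc, with a small brass screw) on the curved outer edge of the aluminium quadrant plate (radius 168 mm about the hinge, on the unit's +y side). The pointer's tip comes to this very point when lined up. Its z axis points up along the arc.
- plate: bystander: loose printing plate, 110 x 160 x 4 mm, lying before the unit's front; origin under its centre
- ink_tin: bystander: round steel tin, diameter 84 mm, 60 mm high, in front of or behind the unit; origin under its centre
- mug: bystander: mug, diameter 80 mm, 90 mm high, in front of or behind the unit; origin under its centre
- ink_knife: bystander: ink knife with wooden handle, 220 mm long, on the bench in front of the plate; origin under its middle

How it is judged:
On the way, in this order (a step that is already met when the one before it is completed fails the run):
1. the carry handle is swung right back and seated in its rear detent, the lid still shut (value of joint bail above 1.95 rad and angle between lid's own z axis and vertical below 0.1 rad), for 0.2 s.
2. the lid is lifted by its bar handle until the pointer stands at the index tab (z of pointer in the frame of index_tab between -0.01 and 0.01 m and contact force between lid and the fingers above 2 N and distance between the grasp point and lid_grip below 0.05 m), for 0.2 s.
At the end, for the whole second after the job is handed in: carry handle seated in its rear detent (above 1.95 rad); the lid's pointer within 10 mm of the index mark along the arc (about 0.06 rad either way); the lid still (under 0.05 rad/s) and held up by the fingers (over 2 N) at its bar handle (TCP within 50 mm of the bar's middle) (all of step 2 and value of joint bail above 1.95 rad and angular speed of lid below 0.05 rad/s); the arm keeps its last pose, push and grip.
It fails at once if the lid is opened while the carry handle is still over it (angle between lid's own z axis and vertical above 0.15 rad and value of joint bail below 1.7 rad).
It fails at once if the lid is raised far past the index tab (more than 50 mm along the arc, 0.3 rad) (z of pointer in the frame of index_tab above 0.05 m).
It fails at once if the plate, tin, mug or knife is moved by more than 30 mm (distance of any of plate, ink_tin, mug, ink_knife from where it was at the start of the episode above 0.03 m).
It also fails if it takes over 50 s, if anything falls off the work surface, if the arm or the gripper's body presses on something with over 40 N, if the wrist force passes 120 N, or if a joint passes its speed limit or range.

## Working session

There is one attempt and no reset: what is moved stays moved. The work goes in short steps, Python scripts to look and compute and a tool call to move; the robot and the scene stay as the last step left them, time stands still between calls to the robot, and variables do not carry over. Pictures are saved under pics/ and viewed, at most 10 in all, crops included, and the job is handed in when it is done.

Besides the shell and the picture viewer there is one more tool, called after "Emit:" in YAML: its name, and indented under it one key for each argument. carry_out: Moves the arm, as the interface text tells. Its arguments: {"type":"object","properties":{"rows":{"type":"array"},"jaw":{"type":"number"},"force":{"type":"number"}},"required":["rows"]}

```bash
ls; mkdir -p pics
python3 - <<'E'
from plant import robot
import cv2,numpy as np
s=robot.read_state();print(s)
for c in("scene","top"):
    im=robot.read_camera(c);cv2.imwrite(f"pics/{c}0.png",im[:,:,::-1])
    for t in("unit","bail_grip","lid_grip","pointer","index_tab","plate","ink_tin","mug","ink_knife"):
        r=robot.outline_of(c,t)
        if r:print(c,t,round(r[0]["conf"],2),np.round(r[0]["pixel"]),r[0]["pixels"].sum())
    m=robot.camera_model(c);print(m)
print(robot.camera_model("wrist"))
E
```

```text
pics
{'t': 0.0, 'q': array([-1.21540460e+00,  1.31144826e-01,  1.48927714e+00, -2.31857431e-06,
        1.52297599e+00, -8.54033140e-02]), 'dq': array([-0.00016982,  0.00039861, -0.0007054 ,  0.0016084 ,  0.00176347,
       -0.00075609]), 'joint_torque': array([ 3.06842790e-03, -5.59850693e+01, -4.91750371e+01,  7.72718084e-02,
        3.56872589e-02, -1.35729683e-04]), 'tool_pos': array([ 0.25582874, -0.54214329,  0.23639834]), 'orientation': array([-3.06385411e+00, -6.86416434e-01,  3.85037040e-04]), 'force': array([0.70337729, 0.07725366, 0.07086902]), 'wrist_torque': array([-0.01252152, -0.00819636, -0.02058251]), 'gripper_force': 0.0, 'opening': 0.09286201935501098}
scene unit 0.77 [346. 266.] 16802
scene bail_grip 0.66 [381. 219.] 2017
scene lid_grip 0.67 [338. 260.] 12311
scene pointer 0.89 [338. 263.] 12301
scene plate 0.81 [416. 217.] 2039
scene ink_tin 0.64 [190. 329.] 1434
scene mug 0.98 [475. 261.] 1629
{'fx': 490.6923750795041, 'fy': 490.6923750795041, 'cx': 314.53882282080934, 'cy': 244.67658803383566, 'dist': array([-0.00605105,  0.        ,  0.        ,  0.        ,  
[... 755 characters left out ...]
376],
       [-0.99105557, -0.02619689, -0.13085327],
       [ 0.13058721,  0.01162875, -0.99136863]]), 't': array([-6.65113642e-04,  4.72282298e-01,  1.05895601e+00])}
{'fx': 388.38956558678836, 'fy': 388.38956558678836, 'cx': 312.6765532119966, 'cy': 237.43711873304065, 'dist': array([0.00595208, 0.        , 0.        , 0.        , 0.        ]), 'mount': array([[ 2.74033870e-04, -9.61351420e-01, -2.75324120e-01,
         7.71451482e-02],
       [ 9.99999554e-01,  5.12139262e-04, -7.92927475e-04,
         7.84285947e-05],
       [ 9.03286246e-04, -2.75323780e-01,  9.61351133e-01,
        -1.46526576e-01],
       [ 0.00000000e+00,  0.00000000e+00,  0.00000000e+00,
         1.00000000e+00]])}
```

View pics/scene0.png

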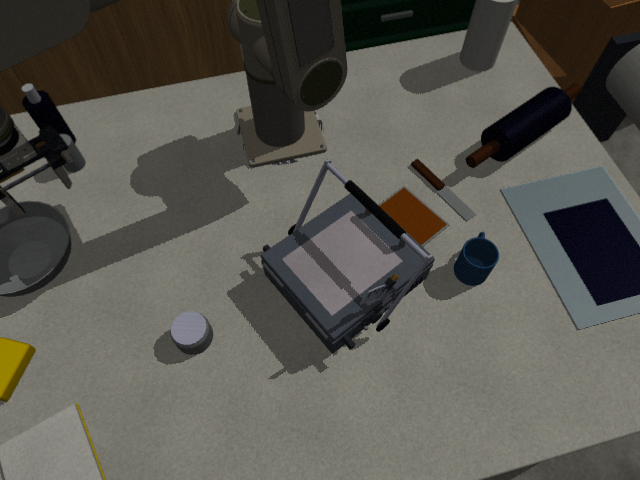

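View pics/top0.png

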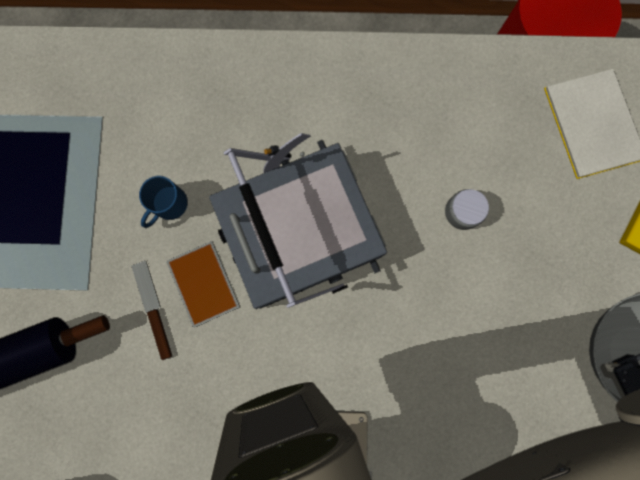

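The scene view shows the unit at about (345,265), with the black bail grip running (347,184)–(403,237) and the brass screw near (394,279). In the top view the lid corners are at about (211,196), (342,148), (385,247) and (256,307), the bail grip runs (245,187)–(279,266), and the bar handle runs (235,217)–(253,270). I'll zoom in for exact points.

Run:
```python
import cv2,numpy as np
a=cv2.imread("pics/top0.png")[125:325,195:405]
b=cv2.imread("pics/scene0.png")[150:360,250:450]
f=lambda i,s:cv2.convertScaleAbs(cv2.resize(i,None,fx=s,fy=s,interpolation=cv2.INTER_CUBIC),alpha=1.6)
cv2.imwrite("pics/c_top.png",f(a,3)[:600]);cv2.imwrite("pics/c_scene.png",f(b,2.8))
```

```text
(no output)
```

View pics/c_top.png

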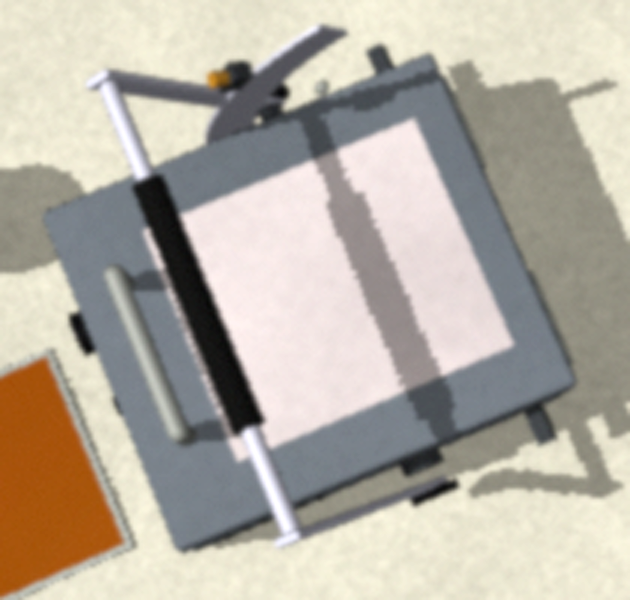

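View pics/c_scene.png

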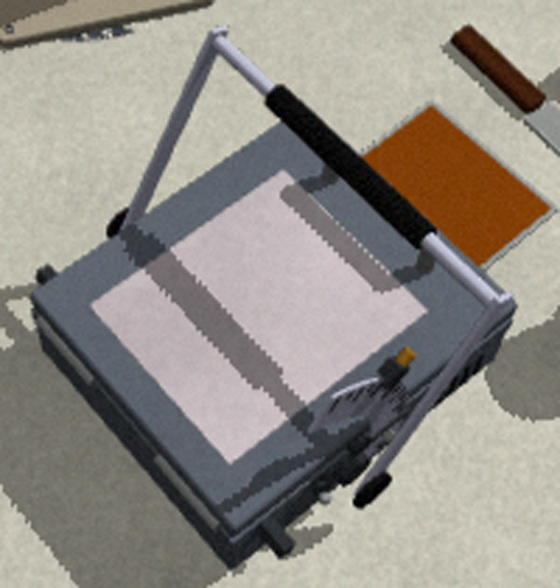

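```bash
cat > h.py <<'E'
import cv2,numpy as np
from plant import robot
from scipy.optimize import least_squares
from scipy.spatial.transform import Rotation as Ro
def proj(c,X):
    m=robot.camera_model(c)
    K=np.array([[m["fx"],0,m["cx"]],[0,m["fy"],m["cy"]],[0,0,1]])
    if "R" in m: R,t=m["R"],m["t"]
    else:
        s=robot.read_state();Rt=Ro.from_rotvec(s["orientation"]).as_matrix()
        T=np.eye(4);T[:3,:3]=Rt;T[:3,3]=s["tool_pos"];T=np.linalg.inv(T@m["mount"]);R,t=T[:3,:3],T[:3,3]
    return cv2.projectPoints(np.array(X,float).reshape(-1,3),cv2.Rodrigues(np.array(R))[0],np.array(t),K,m["dist"])[0][:,0]
def U2W(p,X):   # p=x,y,a : unit x axis=(sin a,-cos a), y axis=(cos a, sin a)
    a=p[2];R=np.array([[np.sin(a),np.cos(a),0],[-np.cos(a),np.sin(a),0],[0,0,1]])
    return np.atleast_2d(X)@R.T+[p[0],p[1],0]
def grip(b,y=0): # bail angle
    th=b-np.pi/4
    return [.03+.2*np.sin(th),y,.055+.2*np.cos(th)]
def lidp(l,r,h,y): # r ahead of hinge, h above hinge in lid frame
    return [.145-r*np.cos(l)-h*-np.sin(l),y,.085+r*np.sin(l)+h*np.cos(l)]
E
python3 - <<'E'
from h import *
T=np.array([[45,212],[182,549],[432,58],[573,383],[118,268],[181,437],[149,182],[244,427],[237,73]])/3+[195,125]
S=np.array([[34,302],[237,525],[428,237],[277,97],[393,370]])/2.8+[250,150]
def res(p,full=False):
    g=[grip(p[3],.08),grip(p[3],-.08)]; c=lambda r,y:lidp(0,r,.023,y)
    tab=lidp(p[4],.174,0,p[5])
    X=[c(.29,.125),c(.29,-.125),c(0,.125),c(0,-.125),[-.11,.055,.148],[-.11,-.055,.148]]+g+[tab]
    Y=[c(0,-.125),c(0,.125)]+g+[tab]
    e=np.vstack([proj("top",U2W(p,X))-T,proj("scene",U2W(p,Y))-S])
    return e if full else e.ravel()
r=least_squares(res,[.5,0,.35,0,.5,.14],loss="soft_l1");print(np.round(r.x,4));print(np.round(res(r.x,True),1))
np.save("p.npy",r.x)
p=r.x
for b in (p[3],.4,.785,1.2,1.6,2.0):print("grip",round(b,2),U2W(p,grip(b)).round(3))
print("lid",U2W(p,[-.11,0,.148]).round(3));print([U2W(p,lidp(l,.255,.063,0)).round(3) for l in (.2,.4,.55,p[4])])
E
```

```text
[0.4951 0.0466 0.4298 0.2801 0.6925 0.1312]
[[-2.2 -0.8]
 [-1.6  0.8]
 [-0.5 -3.7]
 [ 2.2 -1.1]
 [-1.1  1.5]
 [-0.8 -2.9]
 [-2.   0.1]
 [ 0.5  0.4]
 [-0.4  0.3]
 [-3.5 -3.4]
 [-1.9  2. ]
 [-0.5 -0.2]
 [-1.  -1.3]
 [-1.1  1.5]]
grip 0.28 [[0.467 0.107 0.23 ]]
grip 0.4 [[0.476 0.088 0.24 ]]
grip 0.79 [[0.508 0.019 0.255]]
grip 1.2 [[ 0.541 -0.054  0.238]]
grip 1.6 [[ 0.568 -0.113  0.192]]
grip 2.0 [[ 0.586 -0.151  0.125]]
lid [[0.449 0.147 0.148]]
[array([[0.457, 0.131, 0.197]]), array([[0.468, 0.106, 0.242]]), array([[0.479, 0.082, 0.272]]), array([[0.491, 0.057, 0.296]])]
```

Emit:
carry_out:
  rows:
    - [0.02,-0.02,-0.04,0,0,0]
    - [0.05,-0.05,-0.08,0,0,0]
    - [0.09,-0.09,-0.11,0,0,0]
    - [0.13,-0.13,-0.13,0,0,0]
    - [0.17,-0.17,-0.15,0,0,0]
    - [0.21,-0.21,-0.17,0,0,0]
    - [0.25,-0.25,-0.18,0,0,0]
    - [0.29,-0.29,-0.18,0,0,0]
    - [0.33,-0.33,-0.18,0,0,0]
    - [0.37,-0.37,-0.18,0,0,0]
    - [0.4,-0.41,-0.18,0,0,0]
    - [0.42,-0.45,-0.18,0,0,0]
  jaw: 60

```text
t: 2.5
tool_pos: [0.444, 0.0454, 0.4173]
orientation: [-3.065, -0.688, 0.0]
force: [0.8, 0.3, -1.2]
opening: 0.0707
gripper_force: 0.0
```

Run:
```python
from h import *
s=robot.read_state();print(s["t"],s["tool_pos"],s["orientation"],s["opening"],s["dq"].round(3))
im=robot.read_camera("wrist");cv2.imwrite("pics/w1.png",cv2.convertScaleAbs(im[:,:,::-1],alpha=1.5))
p=np.load("p.npy")
X=[lidp(0,.29,.023,.125),lidp(0,.29,.023,-.125),lidp(0,0,.023,.125),lidp(0,0,.023,-.125),[-.11,.055,.148],[-.11,-.055,.148],grip(p[3],.08),grip(p[3],-.08),lidp(p[4],.174,0,p[5])]
print(proj("wrist",U2W(p,X)).round())
```

```text
2.5 [0.44399133 0.04544769 0.4172942 ] [-3.06525226e+00 -6.87889772e-01  9.87479111e-05] 0.07066285351242686 [ 0.801  0.063 -0.053 -0.003 -0.01   0.8  ]
[[202.  33.]
 [215. 256.]
 [476.  37.]
 [449. 260.]
 [230. 101.]
 [235. 208.]
 [262.  62.]
 [266. 254.]
 [359.   3.]]
```

View pics/w1.png

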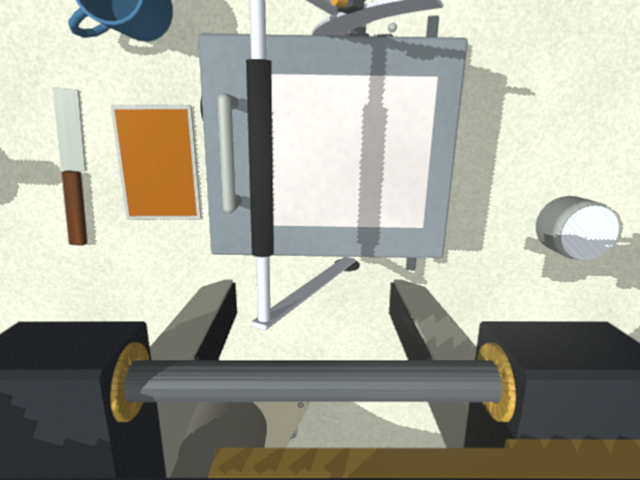

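The wrist view shows the lid corners at about (200,34), (212,255), (467,38) and (443,257), the bar at (225,97)–(230,210) and the grip at (259,60)–(262,254). That's about 4 px off the model. I'll move for a settled view that includes the quadrant.

Emit:
carry_out:
  rows:
    - [0.04,-0.01,0,0,0,0]
    - [0.08,-0.02,0,0,0,0]
    - [0.12,-0.03,0,0,0,0]
    - [0.12,-0.03,0,0,0,0]
    - [0.12,-0.03,0,0,0,0]
    - [0.12,-0.03,0,0,0,0]

```text
t: 3.3
tool_pos: [0.5392, 0.1212, 0.4182]
orientation: [3.066, 0.686, 0.002]
force: [0.3, 0.5, 0.0]
opening: 0.0711
gripper_force: 0.0
```

Run:
```python
from h import *
s=robot.read_state();print(s["t"],s["tool_pos"],s["orientation"],s["dq"].round(3))
np.save("s2.npy",np.r_[s["tool_pos"],s["orientation"]])
im=robot.read_camera("wrist");cv2.imwrite("pics/w2.png",cv2.convertScaleAbs(im[:,:,::-1],alpha=1.5))
```

```text
3.3 [0.53922128 0.12122109 0.41820037] [3.06562691e+00 6.85689558e-01 1.75856957e-03] [-0.001 -0.007  0.002  0.002 -0.001 -0.   ]
```

View pics/w2.png

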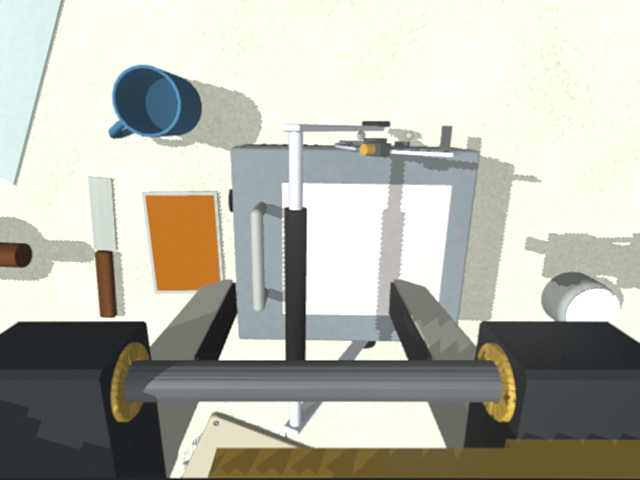

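The settled wrist view shows the lid corners at (233,148), (478,151), (238,340) and (460,340), the bar at (258,207)–(259,307), the grip end at (296,209) and the tab at about (378,148). I'll refit on these.

Run:
```python
from h import *
T=np.array([[45,212],[182,549],[432,58],[573,383],[118,268],[181,437],[149,182],[244,427],[237,73]])/3+[195,125]
S=np.array([[428,237],[277,97],[393,370]])/2.8+[250,150]
W=np.array([[233,148],[238,340],[478,151],[460,340],[258,207],[259,307],[296,209],[291,127],[293,428],[378,148]])
def res(p,full=False):
    g=[grip(p[3],.08),grip(p[3],-.08)]; c=lambda r,y:lidp(0,r,.023,y)
    tab=lidp(p[4],.174,0,p[5]); A=[c(.29,.125),c(.29,-.125),c(0,.125),c(0,-.125),[-.11,.055,.148],[-.11,-.055,.148]]
    e=np.vstack([proj("wrist",U2W(p,A+[g[0],grip(p[3],.148),grip(p[3],-.148),tab]))-W,proj("top",U2W(p,A+g+[tab]))-T,proj("scene",U2W(p,g+[tab]))-S])
    return e if full else e.ravel()
r=least_squares(res,[.5,0,.4,0.2,.5,.14],loss="soft_l1");print(np.round(r.x,4));print(np.round(res(r.x,True),1).tolist())
p=r.x;np.save("p.npy",p)
s=robot.read_state();R=Ro.from_rotvec(s["orientation"]).as_matrix()
print("toolx yaw",np.arctan2(R[1,0],R[0,0]))
for b in (p[3],.5,.785,1.2,1.6,1.75,1.9,2.0):
    w=U2W(p,grip(b))[0];print("grip",round(b,2),w.round(3),"shift tool",(R.T@(w-s["tool_pos"])).round(3))
```

```text
[0.4943 0.0462 0.4263 0.2811 0.6844 0.1309]
[[-2.7, -0.9], [0.7, 0.9], [5.0, -0.3], [-2.3, 3.7], [-0.4, 7.9], [1.0, -0.7], [-2.4, -0.9], [2.6, 0.5], [0.5, -4.0], [0.1, -0.3], [-1.9, -0.7], [-1.7, 1.1], [-0.0, -3.1], [2.3, -0.4], [-0.9, 1.7], [-0.8, -2.6], [-1.6, 0.3], [0.6, 0.8], [-0.3, 1.1], [-0.9, -0.3], [-1.2, -1.6], [-1.4, 1.2]]
toolx yaw 0.4399890967674649
grip 0.28 [0.467 0.107 0.23 ] shift tool [-0.072 -0.018  0.188]
grip 0.5 [0.483 0.07  0.247] shift tool [-0.072  0.022  0.171]
grip 0.79 [0.507 0.019 0.255] shift tool [-0.073  0.079  0.163]
grip 1.2 [ 0.54  -0.054  0.238] shift tool [-0.074  0.159  0.18 ]
grip 1.6 [ 0.567 -0.114  0.192] shift tool [-0.075  0.224  0.226]
grip 1.75 [ 0.575 -0.131  0.169] shift tool [-0.076  0.243  0.249]
grip 1.9 [ 0.581 -0.145  0.143] shift tool [-0.076  0.258  0.275]
grip 2.0 [ 0.584 -0.152  0.125] shift tool [-0.076  0.266  0.294]
```

Emit:
carry_out:
  rows:
    - [-0.04,-0.018,0.03,0,0,0]
    - [-0.072,-0.02,0.08,0,0,0]
    - [-0.072,-0.02,0.13,0,0,0]
    - [-0.072,-0.02,0.17,0,0,0]
    - [-0.072,-0.02,0.188,0,0,0]
    - [-0.072,-0.02,0.188,0,0,0]
    - [-0.072,-0.02,0.188,0,0,0]

```text
t: 4.22
tool_pos: [0.4671, 0.1093, 0.2317]
orientation: [3.065, 0.687, 0.005]
force: [-0.3, 0.4, -0.1]
opening: 0.0708
gripper_force: 0.0
```

Emit:
carry_out:
  rows:
    - [0,0,0,0,0,0]
    - [0,0,0,0,0,0]
    - [0,0,0,0,0,0]
    - [0,0,0,0,0,0]
    - [0,0,0,0,0,0]
  jaw: 255
  force: 30

```text
t: 4.85
tool_pos: [0.4659, 0.1092, 0.2294]
orientation: [3.065, 0.687, -0.0]
force: [0.8, -1.7, -0.6]
opening: 0.0255
gripper_force: 0.6
```

Emit:
carry_out:
  rows:
    - [0,0,0,0,0,0]
    - [0,0,0,0,0,0]
    - [0,0.031,-0.014,0,0,0]
    - [-0.001,0.06,-0.021,0,0,0]
    - [-0.001,0.09,-0.025,0,0,0]
    - [-0.002,0.12,-0.024,0,0,0]
    - [-0.002,0.149,-0.018,0,0,0]
    - [-0.002,0.177,-0.008,0,0,0]
    - [-0.003,0.204,0.006,0,0,0]
    - [-0.003,0.228,0.024,0,0,0]
    - [-0.003,0.242,0.038,0,0,0]
    - [-0.003,0.242,0.038,0,0,0]

```text
t: 6.35
tool_pos: [0.5664, -0.1123, 0.1904]
orientation: [3.065, 0.685, -0.002]
force: [-0.9, -4.6, 0.1]
opening: 0.0189
gripper_force: 30.0
```

Run:
```python
from h import *
s=robot.read_state();R=Ro.from_rotvec(s["orientation"]).as_matrix();p=np.load("p.npy")
print(s["t"],s["tool_pos"],s["force"].round(1),s["opening"],s["gripper_force"],s["dq"].round(2))
piv=U2W(p,[.03,0,.055])[0];d=s["tool_pos"]-piv;ux=np.array([np.sin(p[2]),-np.cos(p[2]),0])
print("bail",np.arctan2(d@ux,d[2])+np.pi/4,np.hypot(d@ux,d[2]))
for b in (1.75,1.85,1.95,2.007,2.04):print(b,(R.T@(U2W(p,grip(b))[0]-s["tool_pos"])).round(3))
```

```text
6.35 [ 0.56644823 -0.11228169  0.19035132] [-0.9 -4.6  0.1] 0.018942106090260532 29.99824047088623 [ 0.02 -0.02  0.    0.    0.02  0.01]
bail 1.6023114448832496 0.19774478537515408
1.75 [-0.     0.02   0.021]
1.85 [-0.001  0.031  0.038]
1.95 [-0.001  0.04   0.056]
2.007 [-0.001  0.044  0.067]
2.04 [-0.001  0.046  0.073]
```

Emit:
carry_out:
  rows:
    - [0,0.01,0.01,0,0,0]
    - [0,0.018,0.021,0,0,0]
    - [0,0.025,0.032,0,0,0]
    - [0,0.032,0.044,0,0,0]
    - [-0.001,0.038,0.056,0,0,0]
    - [-0.001,0.042,0.067,0,0,0]
    - [-0.001,0.043,0.07,0,0,0]
    - [-0.001,0.043,0.07,0,0,0]

```text
t: 7.35
tool_pos: [0.5838, -0.1503, 0.121]
orientation: [-3.066, -0.687, 0.001]
force: [-2.2, -3.3, -1.4]
opening: 0.0192
gripper_force: 30.0
```

Run:
```python
from h import *
s=robot.read_state();p=np.load("p.npy")
print(s["t"],s["tool_pos"],s["force"].round(1),s["opening"],s["gripper_force"])
piv=U2W(p,[.03,0,.055])[0];d=s["tool_pos"]-piv;ux=np.array([np.sin(p[2]),-np.cos(p[2]),0])
print("bail",np.arctan2(d@ux,d[2])+np.pi/4,np.hypot(d@ux,d[2]))
```

```text
7.35 [ 0.58376027 -0.15029166  0.12099943] [-2.2 -3.3 -1.4] 0.019178733569370048 30.011005997657776
bail 2.015099501340849 0.19729638848668074
```

Emit:
carry_out:
  rows:
    - [0,0,0,0,0,0]
    - [0,0,0,0,0,0]
    - [0,0,0,0,0,0]
    - [0,0,-0.03,0,0,0]
    - [0,0,-0.08,0,0,0]
    - [0,-0.03,-0.13,0,0,0]
    - [0,-0.08,-0.16,0,0,0]
    - [0,-0.13,-0.16,0,0,0]
    - [0,-0.18,-0.16,0,0,0]
    - [0,-0.24,-0.16,0,0,0]
    - [0,-0.29,-0.16,0,0,0]
    - [0,-0.29,-0.16,0,0,0]
  jaw: 100

```text
t: 8.85
tool_pos: [0.4591, 0.1148, 0.282]
orientation: [-3.063, -0.694, -0.002]
force: [-0.1, -0.1, -0.2]
opening: 0.0565
gripper_force: 0.0
```

Run:
```python
from h import *
s=robot.read_state();p=np.load("p.npy");R=Ro.from_rotvec(s["orientation"]).as_matrix()
print(s["t"],s["tool_pos"],s["force"].round(1),s["opening"],s["dq"].round(2))
print("lid shift",(R.T@(U2W(p,[-.11,0,.148])[0]-s["tool_pos"])).round(3))
w=robot.read_camera("wrist")
print("bail ends wrist",proj("wrist",U2W(p,[grip(b,y) for b in(1.7,2.0) for y in(.148,-.148)])).round(),"handle",proj("wrist",U2W(p,[[-.11,.055,.148],[-.11,-.055,.148]])).round())
a=robot.read_camera("scene")
print("scene grip ends",proj("scene",U2W(p,[grip(b,y) for b in(1.7,2.0) for y in(.08,-.08)])).round())
x=robot.outline_of("scene","bail_grip");print(x and (x[0]["conf"],x[0]["pixel"]))
cv2.imwrite("pics/m3.png",cv2.convertScaleAbs(np.hstack([w[:360,:400],cv2.resize(a[170:350,250:450],(400,360))])[:,:,::-1],alpha=1.5))
```

```text
8.85 [0.45907259 0.114837   0.2820455 ] [-0.1 -0.1 -0.2] 0.05649704929556394 [-0.06  0.02 -0.02 -0.03 -0.01 -0.05]
lid shift [ 0.004 -0.033  0.134]
bail ends wrist [[783.  -2.]
 [649. 428.]
 [737.  22.]
 [632. 386.]] handle [[265. 153.]
 [267. 296.]]
scene grip ends [[300. 323.]
 [250. 265.]
 [289. 342.]
 [242. 284.]]
(0.76, [276.8, 317.5])
```

View pics/m3.png

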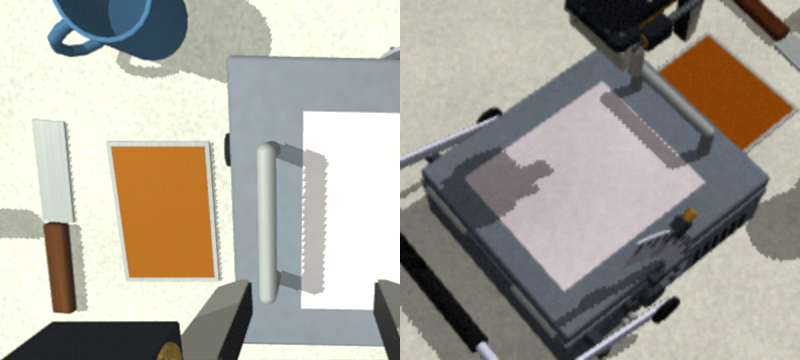

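The bail's +y grip end in the scene view is at about (292,342), which matches 2.0 rad, so it's seated. The bar in the wrist view runs (267,147)–(268,299), as predicted. Next I'll go down to the bar.

Emit:
carry_out:
  rows:
    - [0.002,-0.02,0.03,0,0,0]
    - [0.004,-0.032,0.07,0,0,0]
    - [0.004,-0.032,0.11,0,0,0]
    - [0.004,-0.032,0.133,0,0,0]
    - [0.004,-0.032,0.133,0,0,0]
    - [0.004,-0.032,0.133,0,0,0]

```text
t: 9.75
tool_pos: [0.4512, 0.142, 0.1496]
orientation: [3.066, 0.685, 0.002]
force: [-0.2, -0.8, 0.4]
opening: 0.0566
gripper_force: 0.0
```

Emit:
carry_out:
  rows:
    - [0,0,0,0,0,0]
    - [0,0,0,0,0,0]
    - [0,0,0,0,0,0]
    - [0,0,0,0,0,0]
    - [0,0,0,0,0,0]
    - [0,0,0,0,0,0]
    - [0,0,0,0,0,0]
  jaw: 255
  force: 45

```text
t: 10.62
tool_pos: [0.4481, 0.1475, 0.1486]
orientation: [-3.056, -0.688, 0.003]
force: [-10.7, 23.3, 5.4]
opening: 0.0128
gripper_force: 45.0
```

Run:
```python
from h import *
s=robot.read_state();p=np.load("p.npy");R=Ro.from_rotvec(s["orientation"]).as_matrix()
print(s["t"],s["tool_pos"],s["force"].round(1),s["opening"],s["gripper_force"])
print("lid shift",(R.T@(U2W(p,[-.11,0,.148])[0]-s["tool_pos"])).round(3))
h=U2W(p,[.145,0,.085])[0];ux=np.array([np.sin(p[2]),-np.cos(p[2]),0]);uy=np.array([np.cos(p[2]),np.sin(p[2]),0])
d=s["tool_pos"]-h;print("r",np.hypot(d@ux,d[2]),np.arctan2(d[2],-d@ux),np.arctan2(.063,.255))
for l in np.arange(.08,.73,.08):
    n=h+Ro.from_rotvec(uy*l).apply(d);print(round(l,2),(R.T@(n-s["tool_pos"])).round(3),round(np.degrees(l),1))
```

```text
10.625 [0.44809293 0.14748352 0.14860954] [-10.7  23.3   5.4] 0.01278825186046283 44.9986732006073
lid shift [0.    0.001 0.001]
r 0.2640697142026469 0.24327411921178918 0.24220858710962045
0.08 [-0.     0.006 -0.02 ] 4.6
0.16 [-0.     0.013 -0.04 ] 9.2
0.24 [-0.     0.022 -0.059] 13.8
0.32 [-0.001  0.032 -0.078] 18.3
0.4 [-0.001  0.044 -0.095] 22.9
0.48 [-0.001  0.057 -0.112] 27.5
0.56 [-0.001  0.072 -0.127] 32.1
0.64 [-0.001  0.087 -0.141] 36.7
0.72 [-0.002  0.104 -0.154] 41.3
```

Emit:
carry_out:
  rows:
    - [0,-0.006,0,0,0,0]
    - [0,-0.003,-0.01,2,0,0]
    - [0,0,-0.02,4.5,0,0]
    - [0,0.007,-0.04,9,0,0]
    - [0,0.016,-0.059,14,0,0]
    - [-0.001,0.026,-0.078,18,0,0]
    - [-0.001,0.038,-0.095,23,0,0]
    - [-0.001,0.051,-0.112,27.5,0,0]
    - [-0.001,0.058,-0.12,30,0,0]
    - [-0.001,0.066,-0.127,32,0,0]
    - [-0.001,0.066,-0.127,32,0,0]
    - [-0.001,0.066,-0.127,32,0,0]

```text
t: 12.12
tool_pos: [0.4776, 0.0822, 0.2737]
orientation: [-2.531, -0.565, 0.163]
force: [5.8, -0.2, -13.4]
opening: 0.013
gripper_force: 45.0
```

```bash
cat > m.py <<'E'
from h import *
import sys
s=robot.read_state();p=np.load("p.npy");R=Ro.from_rotvec(s["orientation"]).as_matrix()
print(s["t"],s["tool_pos"],s["force"].round(1),s["opening"],s["gripper_force"])
h=U2W(p,[.145,0,.085])[0];ux=np.array([np.sin(p[2]),-np.cos(p[2]),0])
d=s["tool_pos"]-h;l=np.arctan2(d[2],-d@ux)-.2422;print("r",np.hypot(d@ux,d[2]),"lid",l)
T=[lidp(a,.163,0,.135) for a in (l,.64,p[4])]
a=robot.read_camera("scene");b=robot.read_camera("top");w=robot.read_camera("wrist")
for c in("scene","top","wrist"):
    print(c,"pointer/.64/tab",proj(c,U2W(p,T)).round(1).tolist())
    for t in("index_tab","pointer"):
        x=robot.outline_of(c,t);print(t,x and (round(x[0]["conf"],2),x[0]["pixel"],x[0]["pixels"].sum()))
f=lambda i,c:cv2.resize(i[c[1]-33:c[1]+33,c[0]-33:c[0]+33],(396,396),interpolation=cv2.INTER_CUBIC)
cs=[proj(c,U2W(p,T[2]))[0].astype(int) for c in("scene","top")];print(cs)
cv2.imwrite(sys.argv[1],cv2.convertScaleAbs(np.hstack([f(a,cs[0]),f(b,cs[1])])[:,:,::-1],alpha=1.8))
cv2.imwrite(sys.argv[1].replace(".png","_w.png"),cv2.convertScaleAbs(w[:,:,::-1],alpha=1.5))
E
python3 m.py pics/m4.png
```

```text
12.125 [0.4776149  0.08223397 0.27371005] [  5.8  -0.2 -13.4] 0.013046092711303352 44.96864140033722
r 0.2640397279793337 lid 0.5539997065841678
scene pointer/.64/tab [[390.3, 289.0], [388.1, 288.9], [386.7, 289.0]]
index_tab (0.49, [393.5, 283.6], np.int64(68))
pointer (0.82, [340.9, 258.2], np.int64(12662))
top pointer/.64/tab [[272.2, 153.1], [275.5, 149.8], [277.4, 147.9]]
index_tab (0.56, [394.4, 168.6], np.int64(265))
pointer (0.87, [272.2, 228.4], np.int64(5767))
wrist pointer/.64/tab [[512.8, -0.6], [529.8, -10.3], [540.8, -15.9]]
index_tab (0.63, [498.0, 6.4], np.int64(792))
pointer (0.57, [461.6, 180.4], np.int64(136403))
[array([386, 288]), array([277, 147])]
```

View pics/m4.png

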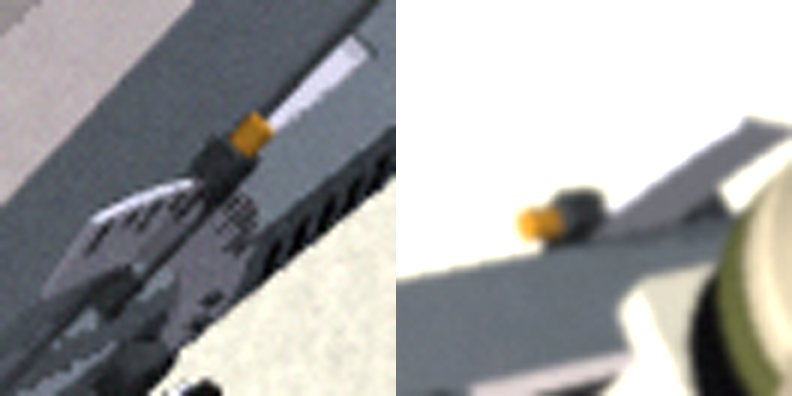

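In the scene crop the tab (about (222,165)) and screw show, with the pointer running up to the tab. In the top crop the tab is at about (580,218). I'll triangulate the tab on its own, without assuming its radius.

Run:
```python
from h import *
p=np.load("p.npy");s2=np.load("s2.npy")
m=robot.camera_model("wrist");T=np.eye(4);T[:3,:3]=Ro.from_rotvec(s2[3:]).as_matrix();T[:3,3]=s2[:3];T=np.linalg.inv(T@m["mount"])
K=np.array([[m["fx"],0,m["cx"]],[0,m["fy"],m["cy"]],[0,0,1]])
pw=lambda X:cv2.projectPoints(X.reshape(-1,3),cv2.Rodrigues(T[:3,:3])[0],T[:3,3],K,m["dist"])[0][0,0]
S=lambda x,y:np.array([x/6+353,y/6+255]);P=lambda x,y:np.array([(x-396)/6+244,y/6+114])
for n,a,b,w in(("tab",S(222,165),P(580,218),[378,148]),("screw",S(252,133),P(541,222),[369,150])):
    f=lambda X:np.r_[proj("scene",U2W(p,X))[0]-a,proj("top",U2W(p,X))[0]-b,(pw(U2W(p,X))-w)*1]
    r=least_squares(f,[0,.13,.2]);X=r.x;d=X-[.145,0,.085]
    print(n,X.round(4),"r",np.hypot(d[0],d[2]).round(4),"ang",np.arctan2(d[2],-d[0]).round(3),r.fun.round(1))
im=cv2.imread("pics/m4_w.png")[0:150,420:620];cv2.imwrite("pics/m4_wc.png",cv2.resize(im,None,fx=4,fy=4,interpolation=cv2.INTER_CUBIC))
```

```text
tab [0.0101 0.1307 0.1975] r 0.1757 ang 0.695 [-0.9  0.2 -1.1 -0.2  0.1  0. ]
screw [-2.000e-04  1.299e-01  2.092e-01] r 0.1911 ang 0.708 [-1.5 -0.6 -0.1 -0.3 -0.4 -0.5]
```

View pics/m4_wc.png

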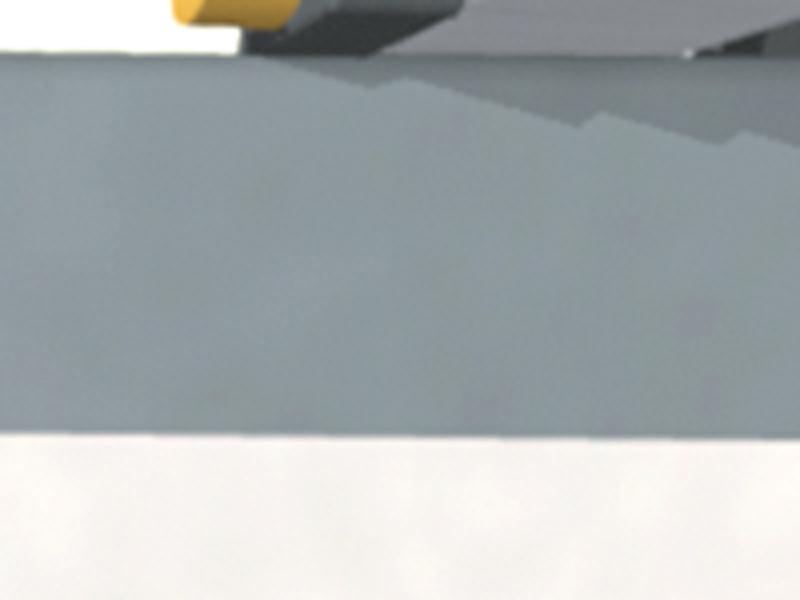

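The tab's upper half still stands above the lid edge (crop (350,20)), which fits a tab at about 0.69 with the lid at 0.554. I'll raise the lid by about 0.137 rad.

Emit:
carry_out:
  rows:
    - [0,0.002,-0.009,2,0,0]
    - [0,0.005,-0.018,4,0,0]
    - [0,0.008,-0.027,6,0,0]
    - [0,0.011,-0.034,7.8,0,0]
    - [0,0.011,-0.034,7.8,0,0]
    - [0,0.011,-0.034,7.8,0,0]

```text
t: 13.32
tool_pos: [0.489, 0.0573, 0.297]
orientation: [-2.399, -0.536, 0.196]
force: [5.0, -4.5, -21.1]
opening: 0.0128
gripper_force: 45.0
```

```bash
python3 m.py pics/m5.png
python3 - <<'E'
import cv2,numpy as np
a=cv2.imread("pics/m5.png");w=cv2.imread("pics/m5_w.png")[0:50,420:620]
cv2.imwrite("pics/m5c.png",np.vstack([a,cv2.resize(w,(792,198),interpolation=cv2.INTER_CUBIC)]))
E
```

```text
13.325 [0.48899299 0.05731361 0.29702013] [  5.   -4.5 -21.1] 0.012809424225925596 44.96624529361725
r 0.2639888283649067 lid 0.6903478772335012
scene pointer/.64/tab [[386.6, 289.0], [388.1, 288.9], [386.7, 289.0]]
index_tab []
pointer (0.69, [342.9, 258.6], np.int64(12475))
top pointer/.64/tab [[277.6, 147.7], [275.5, 149.8], [277.4, 147.9]]
index_tab (0.49, [275.1, 147.3], np.int64(26))
pointer (0.64, [285.3, 227.6], np.int64(7761))
wrist pointer/.64/tab [[512.4, -1.4], [504.6, 3.7], [511.4, -0.8]]
index_tab (0.79, [471.9, 8.2], np.int64(785))
pointer (0.89, [462.8, 177.1], np.int64(136791))
[array([386, 288]), array([277, 147])]
```

View pics/m5c.png

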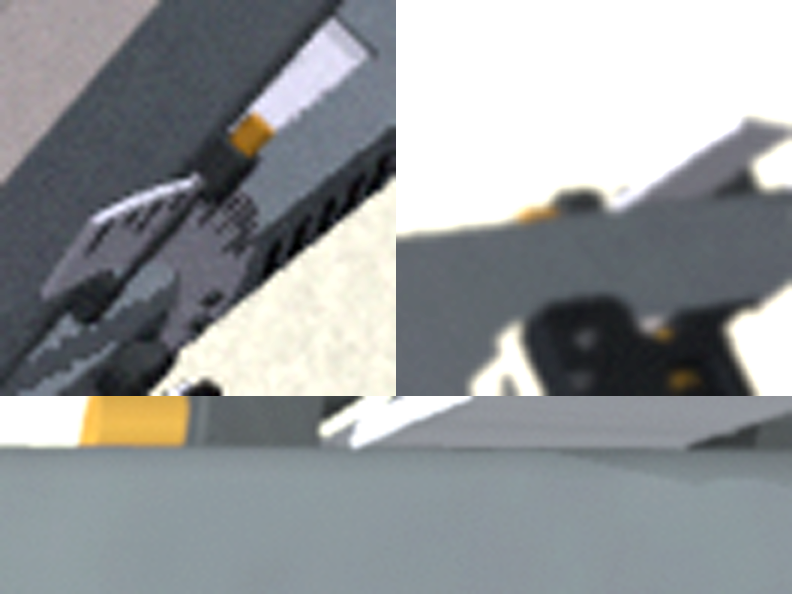

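The lid is at 0.690. The tab estimates (0.684, 0.695, and 0.708 from the screw) all agree within the ±0.06 tolerance. The grip and lid are holding steady, so I'll hand it in.

Run:
```python
from h import *
s=robot.read_state();print(s["t"],s["tool_pos"],s["dq"].round(3),s["gripper_force"]);print(robot.close_job())
```

```text
13.775 [0.48895457 0.0573706  0.29698535] [ 0.     0.    -0.001  0.001 -0.002  0.002] 44.966248869895935
the job is handed in; nothing more can be done
None
```

The job is handed in: the carry handle is back in its rear detent (about 2.0 rad), and the lid is held still by its bar handle at 0.69 rad, where I estimate the index tab at 0.68–0.71 rad; the hand-in gave no pass/fail result.

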